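# Latch the strap plate over the drilling jig

## Task

Fasten the steel latch plate with the red grip across the blue table of the drilling jig, so that it spans the wooden blank: tilt the plate to work its oblong eye over the wide bar head of the stud, level it so that the eye is trapped under the head, and set the round hole at its other end fully down over the dowel pin. Work gently by feel, never forcing the plate against the jig, let go of it lying flat, and leave the other things on the bench where they are.

Things in the scene. Friction and masses are not known exactly. Their poses are not given: they have to be found in the camera images.
- latch_plate: loose flat steel plate 166 x 32 x 5 mm, 0.15 to 0.23 kg, lying flat at first, with an upright red grip block on top. Origin: on the underside below the grip's middle. x: along the plate toward the end with the oblong eye; z: up through the grip. The plate runs from x = -80 to +86 mm. More than 35 N between plate and jig is forcing
- plate_grip (a point): middle of the top of the red grip, 41 mm above the plate's underside. The grip is 44 mm long (along the plate's x), 16 mm wide, stands 36 mm above the plate, its flat sides parallel to the plate's long edges
- plate_eye (a point): centre of the plate's oblong eye, at the underside (plate x = +63 mm). The eye is a rectangle through the plate, x = +48 to +78 mm, 17 mm wide; the end wall beyond it is 8 mm long, each side rail 7.5 mm wide
- plate_tip (a point): middle of the 8 mm end wall beyond the eye (plate x = +82 mm, half-way through the thickness)
- plate_hole (a point): centre of the plate's round hole, 12 mm in diameter, at the underside (plate x = -66 mm)
- jig: drilling jig fixed to the bench: grey base 262 x 90 x 6 mm with two rails; on it a blue table (204 x 48 mm) that carries dowel pin, wooden blank (top at z = 42 mm) and stud, clamped fast anywhere within 24 mm either way of mid travel: different every time and NOT measured, feel for it. Origin: under the base, centre line; base x = -123 to +139 mm. x: from pin toward stud; z up
- stud_mid (a point): where the foot of the stud's neck is at mid travel (jig x = 63, y = 0, z = 44 mm), a point fixed to the base. The real stud stands on y = 0 within 24 mm of this in x, on a 40 x 34 mm block whose top, z = 44 mm, is a seat. Neck: 10 mm round. Head: a bar centred on the neck, 36 mm long along x, 12 mm wide, from z = 60 to 65 mm
- eye_entry (a point): a point fixed to the base, 16 mm above seat height at jig x = 63 mm: height of the head's underside. Head (36 mm) is longer than eye (30 mm), so the plate goes on only tilted about 0.6 rad, eye end low: end wall below the head's +x overhang, drawn to -x till it meets the neck, levelled there in touch with the neck, then slid 10 mm to +x to bring the hole over the pin
- pin_mid (a point): where the foot of the dowel pin is at mid travel (jig x = -66, y = 0, z = 44 mm), a point fixed to the base; the real pin is shifted in x just as the stud, always 129 mm from the stud's axis. Pin: steel, 8 mm in diameter, chamfered, top at z = 53 mm, on a block 26 x 34 mm whose top, z = 44 mm, is the other seat. The seated plate lies flat on both seats, centred on y = 0
- screw_carton: loose yellow carton 67 x 125 x 79 mm, to be left alone; origin under its centre
- wax_tin: loose round tin with a brown lid, 68 mm across, 29 mm high, to be left alone; origin under its centre
- glue_stick: loose white glue stick with red cap, 28 x 111 x 29 mm, to be left alone; origin under its centre
- pliers_red: loose red pliers, 26 x 178 x 14 mm, to be left alone; origin under the centre

How it is judged:
By the outcome, as a careful person would: the job done as asked, in the order asked, and still so for the second after the job is handed in, with the robot touching nothing.
It also fails if it takes over 64 s, if anything falls off the work surface, if the arm or the gripper's body presses on something with over 40 N, if the wrist force passes 120 N, or if a joint passes its speed limit or range.

## Robot

A 6-joint arm with a two-finger parallel gripper is mounted at the origin on a cart in front of the work surface, level with it; the furniture and walls round the work are solid. World frame = base frame: x ahead of the robot, y to its left, z up, the work surface at z = 0. Lengths are in mm, angles in rad, forces in N, time in s.
With the tool pointing down it reaches from about 300 to 775 mm from the base axis. Payload 14.6 kg.
Tool frame: the origin (TCP) lies between the finger pads; the fingertips stand ahead of it and the grasp point (between the pads) lies 11 mm behind it (manip.finger_overhang is the z of the fingertips in the tool frame, in mm); z points along the fingers, y is the line along which they close (so a half turn about z gives the same grasp; the last joint's range is limited). The gripper opens to 94 mm and grips with 3 to 60 N. Pads are 16 mm wide; open, the fingers measure 119 mm over their backs; the gripper's body (75 mm by 177 mm) begins 78 mm behind the grasp point.
Start: joints at [-1.317, 0.3, 1.521, -0, 1.321, -0.067], TCP at [173.422, -521.933, 213.446] pointing down, gripper open.
Joint ranges: [-3.03, 3.03], [-0.79, 2.21], [0.23, 2.52], [-1.04, 4.18], [0, 3.07], [-2.55, 2.55]. Speed limits (rad/s): [2.22, 2.22, 2.57, 3.14, 3.14, 3.14].

## Interface

Orientations are given as [roll, pitch, yaw] about the fixed x, y, z axes, in that order (R = Rz(yaw) Ry(pitch) Rx(roll)).
In Python, from cell import manip gives the robot as it stands.
- The arm moves only by the tool jog_arm, never from a script. Its argument "series" is a list of rows, each a list of 7 numbers: the shift along the world's x, y, z as a fraction of full scale, then the turn, a rotation vector about the world's x, y, z as a fraction of full scale, then the closure, from 0 (fully open) to 1 (shut). In form: [[dx, dy, dz, wx, wy, wz, fingers], ...]. A call has 1 to 8 rows; each row is the pose to reach, as a shift and turn from the pose commanded when the call began; what a row does not reach only later rows make up. Full scale, the value 1, is 120 mm for a shift and 90 degrees for a turn. A row lasts 1/12 s, in which the tool goes at most 41.7 mm and 7.16 degrees, less where a joint would pass 70% of its speed; a pose out of reach is approached as far as the arm can. A call with a number of a shift or a turn outside -1 to 1 is refused whole. A call with a gripper value outside its range is refused whole. The fingers move at their own pace and stop on an object; "grip_force" is the grip in N (left out, the last holds). Time passes only in rows, so rows that repeat a pose let the fingers close. It gives the time, the measured TCP pose, the force, the opening and the grip force at its end, in the units of the state.
- manip.read_state(): the state, without advancing time (a new reading comes with each control period).
- manip.camera(name): name is "scene" or "top" or "wrist"; returns a dict with "frame" (400x640x3 uint8, red, green, blue), "vfov" (degrees; the focal length in pixels is half the picture's height over the tangent of half this angle, whatever the lens; pixels are square), "cx", "cy" (the principal point, pixels), "k1" (the pictures are not rectified: a ray, as slopes to the right and down, at radius r is drawn at 1 + k1 r^2 times it, then the intrinsics apply), "R" (3x3) and "t" (3): a world point X has camera coordinates R X + t; the wrist camera has in their place "hand_eye" (4x4, takes a point from camera to tool coordinates, whose origin is the TCP and whose axes are the flange's). Camera axes: x right, y down, z forward; pixel columns grow to the right and rows downward; lengths in mm; the calibration is good to about 2 mm. A picture is of the moment at which its call begins: read the wrist's pose just before it. There is no depth.
- manip.sign_off(): hands the job in; it is judged then, once.
The state is a dict: "clock": time; "joints": joint angles; "qd": joint speeds; "effort": joint torques, N m; "eef_pos": TCP position; "eef_rot": TCP orientation; "wrist_force": force on the tool from outside, world axes, zero at the start; "moment": the same for the moment, N m; "finger_gap": finger opening in mm; "finger_force": force on a finger pad.
Only numpy, scipy, OpenCV 4.12 (cv2) and the standard library are available. Lean on these libraries where they do the work, as an engineer would, in place of code of your own. Each camera call takes 0.05 s, during which the arm holds its last target. There are 200 camera calls.

## Working session

There is one attempt and no reset: what is moved stays moved. The work goes in short steps, Python scripts to look and compute and a tool call to move; the robot and the scene stay as the last step left them, time stands still between calls to the robot, and variables do not carry over. Pictures are saved under pics/ and viewed, at most 10 in all, crops included, and the job is handed in when it is done.

Besides the shell and the picture viewer there is one more tool, called after ">>>" in YAML: its name, and indented under it one key for each argument. jog_arm: Moves the arm, as the interface text tells. Its arguments: {"type":"object","properties":{"series":{"type":"array"},"grip_force":{"type":"number"}},"required":["series"]}

```bash
ls; mkdir -p pics; python3 - <<'E'
from cell import manip
import cv2,pickle,numpy as np
s=manip.read_state();print(s)
for n in("scene","top"):
    c=manip.camera(n);cv2.imwrite(f"pics/{n}0.png",c["frame"][:,:,::-1]);pickle.dump(c,open(f"{n}.pkl","wb"))
    print({k:v for k,v in c.items() if k!="frame"})
print(manip.finger_overhang)
E
```

```text
pics
{'clock': 0.0, 'joints': array([-1.31659316e+00,  3.00467870e-01,  1.52156236e+00,  2.00835374e-05,
        1.32073090e+00, -6.65726249e-02]), 'qd': array([ 0.00038149,  0.00076759,  0.00155271,  0.00174558, -0.00012152,
       -0.00023094]), 'effort': array([ 4.30283990e-05, -5.31807482e+01, -3.52731550e+01,  7.08829123e-02,
        2.44949665e-02, -1.29725327e-04]), 'eef_pos': array([ 173.36895089, -521.69335429,  212.89602646]), 'eef_rot': array([-3.14042806e+00, -9.71411155e-05,  3.20770757e-01]), 'wrist_force': array([-0.09817404,  0.00655691,  0.53578309]), 'moment': array([ 0.00156605,  0.03551378, -0.02719011]), 'finger_force': 0.0, 'finger_gap': 93.7914188874786}
{'vfov': 42.71226405092844, 'cx': 313.2388883999228, 'cy': 203.75012528683837, 'k1': -0.009707067804700402, 'R': array([[-0.83478646, -0.55049965, -0.00903919],
       [-0.41851353,  0.64513711, -0.6392531 ],
       [ 0.35774013, -0.52985681, -0.76894328]]), 't': array([ 345.30202688,  388.8669015 , 1589.08275536])}
{'vfov': 43.10839159145917, 'cx': 321.0185080493757, 'cy': 195.58360076066387, 'k1': -0.12165463509567796, 'R': array([[-0.02611464, -0.99964392,  0.0054832 ],
       [-0.97949464,  0.02449137, -0.19997607],
       [ 0.19977058, -0.01059306, -0.97978544]]), 't': array([-171.19457461,  556.86915556, 1487.37335834])}
8.0
```

View pics/top0.png

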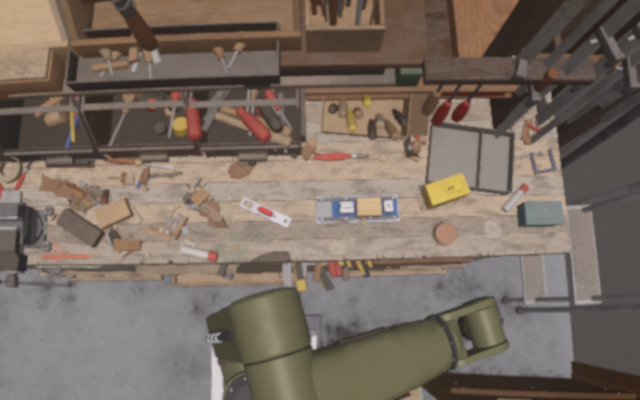

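View pics/scene0.png

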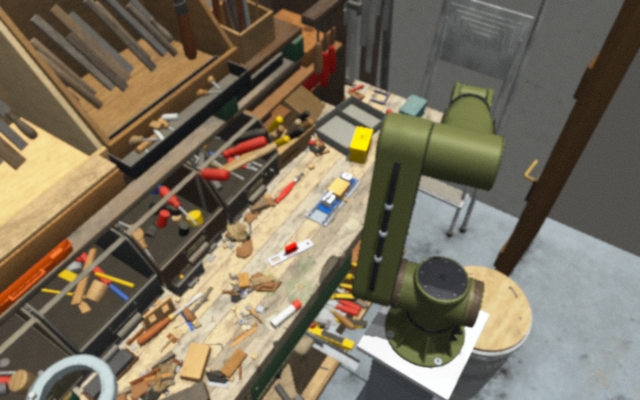

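The top view shows the plate at about (265,212) with the red grip, and the jig spanning columns 316–399 at row 208. In the scene view they are at (290,250) and (333,200). I'll enlarge the top crop and compute.

```bash
cat > h.py <<'E'
import numpy as np,cv2,pickle
from scipy.spatial.transform import Rotation as Ro
def K(c):
    f=200/np.tan(np.radians(c["vfov"]/2)); return f
def proj(c,X,R=None,t=None):
    R=c["R"] if R is None else R; t=c["t"] if t is None else t
    q=np.atleast_2d(X)@np.array(R).T+t; s=q[:,:2]/q[:,2:]
    s=s*(1+c["k1"]*(s**2).sum(1,keepdims=True)); return s*K(c)+[c["cx"],c["cy"]]
def ray(c,uv,z,R=None,t=None):
    R=np.array(c["R"] if R is None else R); t=np.array(c["t"] if t is None else t)
    d=(np.atleast_2d(uv)-[c["cx"],c["cy"]])/K(c); s=d.copy()
    for _ in range(20): s=d/(1+c["k1"]*(s**2).sum(1,keepdims=True))
    D=np.c_[s,np.ones(len(s))]@R; o=-R.T@t
    return o+D*((z-o[2])/D[:,2:])
def wristRt(c,st):
    T=np.eye(4);T[:3,:3]=Ro.from_euler("xyz",st["eef_rot"]).as_matrix();T[:3,3]=st["eef_pos"]
    M=np.linalg.inv(T@np.array(c["hand_eye"])); return M[:3,:3],M[:3,3]
E
python3 - <<'E'
from h import *
c=pickle.load(open("top.pkl","rb"))
im=c["frame"][180:240,225:415,::-1]
cv2.imwrite("pics/top1.png",cv2.resize(im,None,fx=4.2,fy=4.2,interpolation=cv2.INTER_CUBIC))
print(ray(c,[[265,212],[242,200],[290,224]],5).round())
print(ray(c,[[317,210],[399,207],[347,207],[357,208]],10).round())
E
```

```text
[[515.  -9.   5.]
 [555.  64.   5.]
 [475. -87.   5.]]
[[ 516. -172.   10.]
 [ 519. -430.   10.]
 [ 523. -266.   10.]
 [ 519. -297.   10.]]
```

View pics/top1.png

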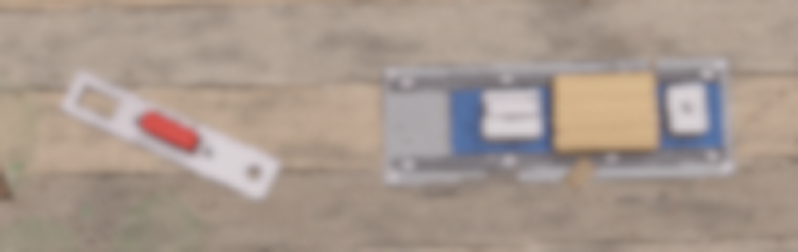

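The crop shows the plate with its eye at (97,98) and hole at (254,172). The jig's stud block is at (513,115), toward world +y, with the pin block at (687,108). Next I'll move above the jig for a wrist view.

>>> jog_arm:
  series:
    - [0.25, 0.2, 0.15, 0, 0, 0.05, 0]
    - [0.5, 0.4, 0.3, 0, 0, 0.1, 0]
    - [0.75, 0.6, 0.5, 0, 0, 0.2, 0]
    - [1, 0.8, 0.7, 0, 0, 0.27, 0]
    - [1, 0.8, 0.7, 0, 0, 0.27, 0]

```text
clock: 0.52
eef_pos: [296.7, -423.9, 301.0]
eef_rot: [3.137, 0.0, 0.756]
wrist_force: [-0.6, 0.5, 0.1]
finger_gap: 93.9
finger_force: 0.0
```

>>> jog_arm:
  series:
    - [0.25, 0.2, 0.15, 0, 0, 0.07, 0]
    - [0.5, 0.4, 0.3, 0, 0, 0.14, 0]
    - [0.75, 0.5, 0.4, 0, 0, 0.21, 0]
    - [1, 0.6, 0.5, 0, 0, 0.28, 0]
    - [1, 0.6, 0.5, 0, 0, 0.28, 0]

```text
clock: 0.93
eef_pos: [417.1, -352.1, 358.7]
eef_rot: [3.14, 0.0, 1.194]
wrist_force: [-0.8, -0.2, 0.4]
finger_gap: 93.9
finger_force: 0.0
```

>>> jog_arm:
  series:
    - [0.2, 0.2, 0, 0, 0, 0.07, 0]
    - [0.3, 0.4, 0, 0, 0, 0.14, 0]
    - [0.35, 0.45, 0, 0, 0, 0.21, 0]
    - [0.35, 0.45, 0, 0, 0, 0.25, 0]
    - [0.35, 0.45, 0, 0, 0, 0.25, 0]

```text
clock: 1.35
eef_pos: [455.3, -299.9, 356.7]
eef_rot: [-3.141, -0.001, 1.58]
wrist_force: [-0.4, -0.7, 0.4]
finger_gap: 93.7
finger_force: 0.0
```

```bash
python3 - <<'E'
from cell import manip
from h import *
s=manip.read_state();c=manip.camera("wrist")
pickle.dump((s,c),open("w1.pkl","wb"));cv2.imwrite("pics/w1.png",c["frame"][:,:,::-1])
print(s["clock"],s["eef_pos"],s["eef_rot"],s["wrist_force"],s["joints"]);print(c["hand_eye"],c["vfov"],c["k1"])
E
```

```text
1.35 [ 455.31951622 -299.87739578  356.65900236] [-3.14052678e+00 -5.98271509e-04  1.57969536e+00] [-0.43614999 -0.68421781  0.40043408] [-6.49498790e-01  2.26314418e-01  1.28736882e+00 -1.79240856e-04
  1.62911854e+00 -6.58408486e-01]
[[-4.62321356e-04 -9.68652472e-01 -2.48419353e-01  7.19646291e+01]
 [ 9.99999019e-01 -1.19318977e-04 -1.39579416e-03 -1.79584547e-01]
 [ 1.32239832e-03 -2.48419754e-01  9.68651577e-01 -1.71412100e+02]
 [ 0.00000000e+00  0.00000000e+00  0.00000000e+00  1.00000000e+00]] 67.89006132897069 -0.03200137837741693
```

View pics/w1.png

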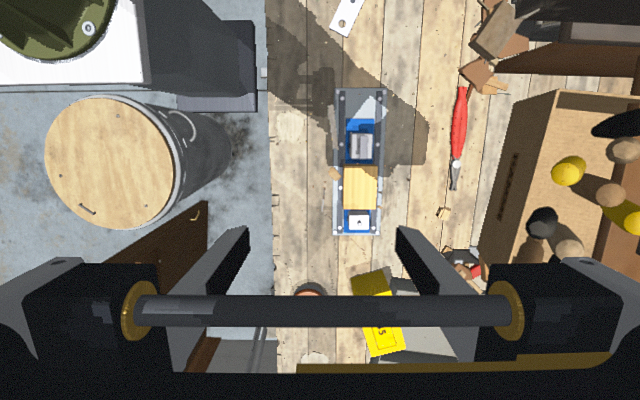

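The wrist view (image up = +y) shows the jig over columns 333–387, rows 88–236, with the stud block near (361,147) and the pin near (359,221). It is coarse, so I'll go lower for a closer look.

>>> jog_arm:
  series:
    - [0.1, -0.1, -0.25, 0, 0, 0, 0]
    - [0.2, -0.2, -0.5, 0, 0, 0, 0]
    - [0.3, -0.35, -0.75, 0, 0, 0, 0]
    - [0.4, -0.5, -1, 0, 0, 0, 0]
    - [0.4, -0.5, -1, 0, 0, 0, 0]

```text
clock: 1.82
eef_pos: [502.1, -361.6, 229.4]
eef_rot: [-3.133, -0.006, 1.572]
wrist_force: [-0.6, 1.7, -1.2]
finger_gap: 93.7
finger_force: 0.0
```

>>> jog_arm:
  series:
    - [0.05, 0, -0.2, 0, 0, 0, 0]
    - [0.15, 0, -0.35, 0, 0, 0, 0]
    - [0.15, 0, -0.35, 0, 0, 0, 0]
    - [0.15, 0, -0.35, 0, 0, 0, 0]
    - [0.15, 0, -0.35, 0, 0, 0, 0]

```text
clock: 2.23
eef_pos: [521.2, -360.4, 197.2]
eef_rot: [3.14, 0.001, 1.576]
wrist_force: [0.6, -0.1, 0.0]
finger_gap: 94.3
finger_force: 0.0
```

```bash
python3 - <<'E'
from cell import manip
from h import *
s=manip.read_state();c=manip.camera("wrist")
pickle.dump((s,c),open("w2.pkl","wb"));im=c["frame"][0:300,220:470,::-1];cv2.imwrite("pics/w2.png",cv2.resize(im,None,fx=2,fy=2,interpolation=cv2.INTER_CUBIC))
print(s["clock"],s["eef_pos"],s["eef_rot"])
E
```

```text
2.2333 [ 521.16016733 -360.35353451  197.18012589] [3.14025400e+00 1.10933320e-03 1.57589423e+00]
```

View pics/w2.png

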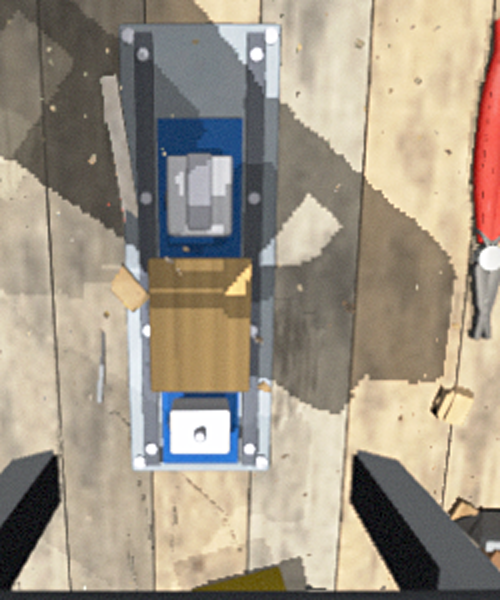

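The crop shows base corners at about (122,24), (279,24), (134,469) and (268,468). The stud block runs (167–232, 155–237), the bar head (187–211, 153–231), and the pin is at (200,434).

```bash
python3 - <<'E'
from h import *
s,c=pickle.load(open("w2.pkl","rb"));R,t=wristRt(c,s)
f=lambda p,z:ray(c,np.array(p)/2+[220,0],z,R,t)
b=f([[122,24],[279,24],[134,469],[268,468]],6);print(b.round(1))
st=(b[0]+b[1])/2;pn=(b[2]+b[3])/2;d=st-pn;yaw=np.arctan2(d[1],d[0]);print("len",np.linalg.norm(d),np.linalg.norm(b[0]-b[1]),"yaw",yaw)
u=d/np.linalg.norm(d);o=pn+123*u+(np.linalg.norm(d)-262)/2*u;print("origin",o,u)
w=np.array([-u[1],u[0],0])
for n,p,z in[("table",[[158,118],[242,118]],None),("head",[[187,153],[211,153],[187,231],[211,231]],65),("block",[[167,155],[232,155],[167,237],[232,237]],44),("pintop",[[200,430]],53),("pinfoot",[[200,440]],44),("pinblk",[[169,411],[231,409],[170,455],[230,454]],44)]:
    if z is None: z=12
    q=f(p,z)-o; print(n,(q@u).round(1),(q@w).round(1))
E
```

```text
[[ 474.8 -169.2    6. ]
 [ 560.8 -168.8    6. ]
 [ 475.4 -428.4    6. ]
 [ 562.5 -427.3    6. ]]
len 258.86804537066797 86.06735925316404 yaw 1.5751856759197165
origin [ 518.38906477 -306.41380999    6.        ] [-4.38933503e-03  9.99990367e-01  1.09792267e-16]
table [88. 88.] [ 23.6 -23.1]
head [62.  62.  25.8 25.8] [ 6.2 -5.3  6.4 -5.4]
block [64.  64.  23.3 23.3] [ 17.  -16.3  17.6 -16.7]
pintop [-80.5] [0.2]
pinfoot [-89.4] [0.3]
pinblk [-72.1 -70.9 -98.5 -97.9] [ 17.9 -17.3  17.7 -17. ]
```

>>> jog_arm:
  series:
    - [0, 0.2, 0.1, 0, 0, -0.05, 0]
    - [0, 0.5, 0.1, 0, 0, -0.1, 0]
    - [0, 0.75, 0.1, 0, 0, -0.15, 0]
    - [0, 1, 0.1, 0, 0, -0.15, 0]

```text
clock: 2.62
eef_pos: [521.1, -238.9, 209.2]
eef_rot: [3.139, 0.001, 1.335]
wrist_force: [0.3, 0.8, -0.4]
finger_gap: 93.8
finger_force: 0.0
```

>>> jog_arm:
  series:
    - [0, 0.3, 0, 0, 0, -0.05, 0]
    - [0, 0.6, 0, 0, 0, -0.1, 0]
    - [0, 0.85, 0, 0, 0, -0.16, 0]
    - [0, 1, 0, 0, 0, -0.16, 0]

```text
clock: 2.95
eef_pos: [521.2, -117.6, 209.3]
eef_rot: [3.139, -0.001, 1.085]
wrist_force: [0.7, 0.6, 0.4]
finger_gap: 93.7
finger_force: 0.0
```

>>> jog_arm:
  series:
    - [0, 0.2, 0, 0, 0, 0, 0]
    - [0, 0.35, 0, 0, 0, 0, 0]
    - [0, 0.4, 0, 0, 0, 0, 0]
    - [0, 0.4, 0, 0, 0, 0, 0]
    - [0, 0.4, 0, 0, 0, 0, 0]

```text
clock: 3.37
eef_pos: [521.5, -72.6, 208.2]
eef_rot: [3.14, -0.0, 1.09]
wrist_force: [0.0, 0.0, -0.0]
finger_gap: 94.1
finger_force: 0.0
```

```bash
python3 - <<'E'
from cell import manip
from h import *
s=manip.read_state();c=manip.camera("wrist")
pickle.dump((s,c),open("w3.pkl","wb"));im=c["frame"][0:300,160:480,::-1];cv2.imwrite("pics/w3.png",cv2.resize(im,None,fx=2,fy=2,interpolation=cv2.INTER_CUBIC))
print(s["clock"],s["eef_pos"],s["eef_rot"])
E
```

```text
3.3667 [521.51859259 -72.57632879 208.23962525] [ 3.14023926e+00 -1.34654100e-04  1.09035388e+00]
```

View pics/w3.png

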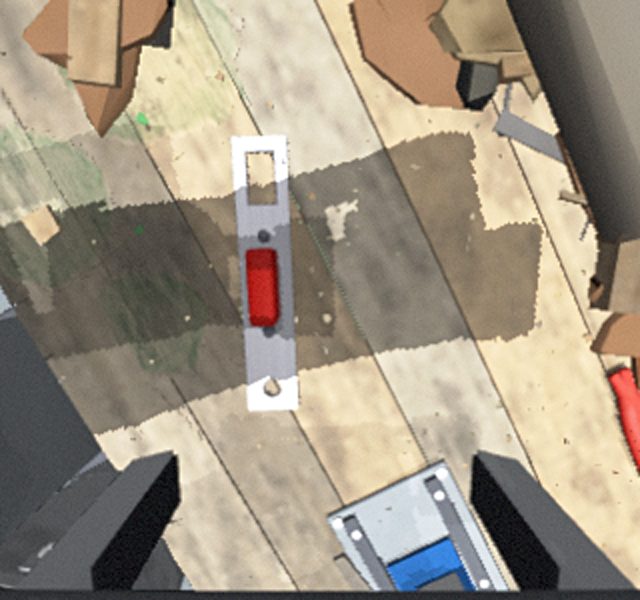

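The plate's corners are at about (232,137), (287,136), (248,410) and (298,409). Its eye runs (246–275, 151–205), the hole is at (272,387), and the red grip top runs (247–277, 250–325).

```bash
python3 - <<'E'
from h import *
s,c=pickle.load(open("w3.pkl","rb"));R,t=wristRt(c,s)
f=lambda p,z:ray(c,np.array(p)/2+[160,0],z,R,t)
b=f([[232,137],[287,136],[248,410],[298,409]],5)
e=(b[0]+b[1])/2;h=(b[2]+b[3])/2;d=e-h;L=np.linalg.norm(d);u=d/L
print(L,np.linalg.norm(b[0]-b[1]),np.linalg.norm(b[2]-b[3]),"yaw",np.arctan2(d[1],d[0]),"origin",h+u*(80+(L-166)/2))
q=f([[246,151],[275,151],[246,205],[275,205]],5);E=q.mean(0);H=f([[272,387]],3)[0];print(E,H,np.linalg.norm(E-H),"o2",H+66*(E-H)/np.linalg.norm(E-H),np.arctan2(*(E-H)[1::-1]))
for z in(41,): 
    # red mask centroid
    im=c["frame"].astype(int);m=((im[...,0]>120)&(im[...,1]<50)&(im[...,2]<60));m[:120]=0;m[170:]=0;m[:,:270]=0;m[:,310:]=0
    v,u_=np.nonzero(m);print(f([[247,250],[277,250],[249,325],[279,325]],z).mean(0),v.min(),v.max(),u_.min(),u_.max())
E
```

```text
166.48157495437755 32.379398049552606 32.73108379808882 yaw 1.117310077212006 origin [512.27097462 -12.34958607   5.        ]
[539.28081203  44.44586621   5.        ] [483.45080839 -71.27241708   3.        ] 128.49790034445357 o2 [512.12660955 -11.83637434   4.02725414] 1.121274991033648
[513.61466119 -12.52652809  41.        ] 125 162 283 297
```

Plate origin is about (512.5, −12.2) with yaw 1.119, and its sizes agree with those given. Now I'll approach and grasp.

>>> jog_arm:
  series:
    - [-0.04, 0.2, -0.2, 0, 0, 0.018, 0]
    - [-0.075, 0.4, -0.4, 0, 0, 0.018, 0]
    - [-0.075, 0.503, -0.65, 0, 0, 0.018, 0]
    - [-0.075, 0.503, -0.9, 0, 0, 0.018, 0]
    - [-0.075, 0.503, -0.9, 0, 0, 0.018, 0]
    - [-0.075, 0.503, -0.9, 0, 0, 0.018, 0]

```text
clock: 3.92
eef_pos: [512.2, -12.4, 99.3]
eef_rot: [-3.14, 0.001, 1.118]
wrist_force: [0.7, 0.2, 0.3]
finger_gap: 93.8
finger_force: 0.0
```

>>> jog_arm:
  series:
    - [0, 0, -0.2, 0, 0, 0, 0]
    - [0, 0, -0.4, 0, 0, 0, 0]
    - [0, 0, -0.55, 0, 0, 0, 0]
    - [0, 0, -0.65, 0, 0, 0, 0]
    - [0, 0, -0.7, 0, 0, 0, 0]
    - [0, 0, -0.7, 0, 0, 0, 0]
    - [0, 0, -0.7, 0, 0, 0, 0]

```text
clock: 4.5
eef_pos: [513.4, -12.2, 17.0]
eef_rot: [3.14, -0.001, 1.118]
wrist_force: [0.3, -0.6, 0.0]
finger_gap: 93.8
finger_force: 0.0
```

>>> jog_arm:
  series:
    - [0, 0, 0, 0, 0, 0, 1]
    - [0, 0, 0, 0, 0, 0, 1]
    - [0, 0, 0, 0, 0, 0, 1]
    - [0, 0, 0, 0, 0, 0, 1]
    - [0, 0, 0, 0, 0, 0, 1]
    - [0, 0, 0, 0, 0, 0, 1]
    - [0, 0, 0, 0, 0, 0, 1]
    - [0, 0, 0, 0, 0, 0, 1]
  grip_force: 35

```text
clock: 5.17
eef_pos: [512.4, -11.6, 15.4]
eef_rot: [-3.142, 0.0, 1.119]
wrist_force: [0.4, 0.7, -0.5]
finger_gap: 44.4
finger_force: 0.0
```

>>> jog_arm:
  series:
    - [0, 0, 0, 0, 0, 0, 1]
    - [0, 0, 0, 0, 0, 0, 1]
    - [0, 0, 0, 0, 0, 0, 1]
    - [0, 0, 0, 0, 0, 0, 1]

```text
clock: 5.5
eef_pos: [512.4, -11.6, 15.4]
eef_rot: [-3.142, 0.0, 1.119]
wrist_force: [-1.1, -0.6, 0.1]
finger_gap: 17.1
finger_force: 0.0
```

>>> jog_arm:
  series:
    - [0, 0, 0, 0, 0, 0, 1]
    - [0, 0, 0, 0, 0, 0, 1]
    - [0, 0, 0, 0, 0, 0, 1]
    - [0, 0, 0, 0, 0, 0, 1]

```text
clock: 5.83
eef_pos: [512.4, -11.6, 15.4]
eef_rot: [-3.142, 0.0, 1.119]
wrist_force: [0.3, 0.0, -0.2]
finger_gap: 15.7
finger_force: 35.0
```

>>> jog_arm:
  series:
    - [0, 0, 0.1, 0, 0, 0, 1]
    - [0, 0, 0.3, 0, 0, 0, 1]
    - [0, 0, 0.6, 0, 0, 0.05, 1]
    - [0, 0, 0.8, 0, 0, 0.1, 1]
    - [0, -0.2, 1, 0, 0, 0.15, 1]
    - [0, -0.4, 1, 0, 0, 0.2, 1]
    - [0, -0.7, 1, 0, 0, 0.25, 1]
    - [0, -1, 1, 0, 0, 0.29, 1]

```text
clock: 6.5
eef_pos: [512.3, -132.5, 135.8]
eef_rot: [3.141, 0.0, 1.58]
wrist_force: [0.8, -0.1, -2.5]
finger_gap: 15.9
finger_force: 35.0
```

>>> jog_arm:
  series:
    - [0.02, -0.2, 0.15, 0, 0, 0, 1]
    - [0.048, -0.4, 0.3, 0, 0, 0, 1]
    - [0.048, -0.6, 0.3, -0.08, 0, 0, 1]
    - [0.048, -0.8, 0.3, -0.15, 0, 0, 1]
    - [0.048, -1, 0.3, -0.22, 0, 0, 1]
    - [0.048, -1, 0.3, -0.3, 0, 0, 1]
    - [0.048, -1, 0.3, -0.382, 0, 0, 1]
    - [0.048, -1, 0.3, -0.382, 0, 0, 1]

```text
clock: 7.17
eef_pos: [517.6, -250.1, 169.8]
eef_rot: [-3.135, 0.606, 1.58]
wrist_force: [-0.2, 0.6, -3.1]
finger_gap: 15.5
finger_force: 35.0
```

>>> jog_arm:
  series:
    - [0, -0.15, 0, 0, 0, 0, 1]
    - [0, -0.33, 0, 0, 0, 0, 1]
    - [0, -0.33, 0, 0, 0, 0, 1]
    - [0, -0.33, 0, 0, 0, 0, 1]
    - [0, -0.33, 0, 0, 0, 0, 1]
    - [0, -0.33, 0, 0, 0, 0, 1]

```text
clock: 7.67
eef_pos: [518.2, -290.7, 171.4]
eef_rot: [-3.139, 0.599, 1.575]
wrist_force: [0.3, -0.3, -2.3]
finger_gap: 15.4
finger_force: 35.0
```

```bash
python3 - <<'E'
from cell import manip
from h import *
s=manip.read_state();c=manip.camera("wrist")
pickle.dump((s,c),open("w4.pkl","wb"));im=c["frame"][60:260,220:420,::-1];cv2.imwrite("pics/w4.png",cv2.resize(im,None,fx=3,fy=3,interpolation=cv2.INTER_CUBIC))
R,t=wristRt(c,s)
T=Ro.from_euler("xyz",s["eef_rot"]).as_matrix()
print(s["clock"],s["eef_pos"],s["eef_rot"],s["wrist_force"],T.round(3))
# predicted plate corners in crop px: plate frame->tool: x same, y,z flipped
P=np.array([[86,16,5],[86,-16,5],[78,8.5,5],[78,-8.5,5],[48,8.5,5],[48,-8.5,5]],float)
tool=np.c_[P[:,0]-.4,-P[:,1],-(P[:,2]-15.4)]
print(((proj(c,tool@T.T+s["eef_pos"],R,t)-[220,60])*3).round())
H=np.array([[512.2,-244.4,65],[524.2,-244.4,65],[512.2,-280.4,65],[524.2,-280.4,65]])
print(((proj(c,H,R,t)-[220,60])*3).round())
E
```

```text
7.6667 [ 518.16919627 -290.73251388  171.40885913] [-3.13914676  0.59881507  1.5751183 ] [ 0.27872752 -0.29049162 -2.26720311] [[-0.004  1.    -0.   ]
 [ 0.826  0.003 -0.564]
 [-0.564 -0.002 -0.826]]
[[226. 119.]
 [391. 119.]
 [265. 161.]
 [352. 161.]
 [267. 313.]
 [350. 313.]]
[[286.  81.]
 [334.  82.]
 [288. 203.]
 [331. 204.]]
```

View pics/w4.png

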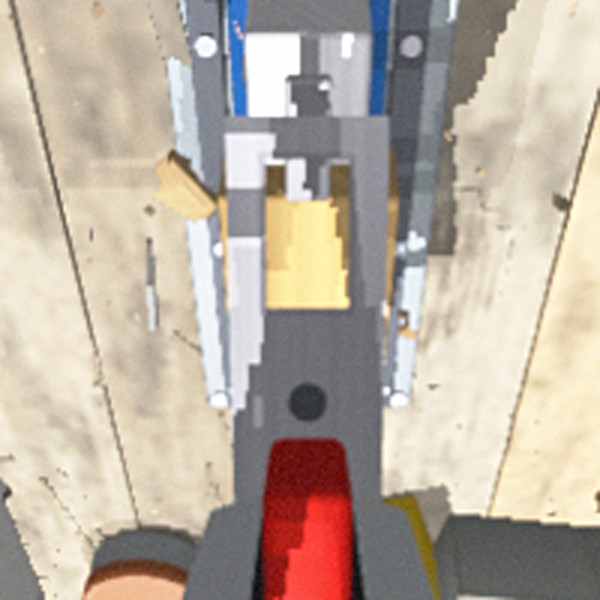

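The held plate matches the prediction (outer edge row 117, eye 265–350 × 158–308). The head is seen centred at column ~309, its far end at row ~75, about 1.5 mm further out than estimated. Lateral alignment is good, so I'll descend.

>>> jog_arm:
  series:
    - [0, 0, -0.1, 0, 0, 0, 1]
    - [0, 0, -0.2, 0, 0, 0, 1]
    - [0, 0, -0.28, 0, 0, 0, 1]
    - [0, 0, -0.34, 0, 0, 0, 1]
    - [0, 0, -0.4, 0, 0, 0, 1]
    - [0, 0, -0.4, 0, 0, 0, 1]

```text
clock: 8.22
eef_pos: [517.6, -290.9, 121.4]
eef_rot: [-3.136, 0.599, 1.577]
wrist_force: [-0.7, 0.7, -2.2]
finger_gap: 15.9
finger_force: 35.0
```

>>> jog_arm:
  series:
    - [0, 0, -0.03, 0, 0, 0, 1]
    - [0, 0, -0.06, 0, 0, 0, 1]
    - [0, 0, -0.09, 0, 0, 0, 1]
    - [0, 0, -0.12, 0, 0, 0, 1]
    - [0, 0, -0.12, 0, 0, 0, 1]
    - [0, 0, -0.12, 0, 0, 0, 1]

```text
clock: 8.72
eef_pos: [518.2, -291.2, 108.9]
eef_rot: [-3.139, 0.6, 1.575]
wrist_force: [0.5, -0.4, -1.6]
finger_gap: 16.0
finger_force: 35.0
```

>>> jog_arm:
  series:
    - [0, -0.02, 0, 0, 0, 0, 1]
    - [0, -0.04, 0, 0, 0, 0, 1]
    - [0, -0.06, 0, 0, 0, 0, 1]
    - [0, -0.08, 0, 0, 0, 0, 1]
    - [0, -0.1, 0, 0, 0, 0, 1]
    - [0, -0.12, 0, 0, 0, 0, 1]
    - [0, -0.12, 0, 0, 0, 0, 1]

```text
clock: 9.3
eef_pos: [518.1, -306.0, 109.1]
eef_rot: [-3.139, 0.6, 1.575]
wrist_force: [-1.2, 0.5, -1.8]
finger_gap: 15.6
finger_force: 35.0
```

>>> jog_arm:
  series:
    - [0, -0.01, 0, 0, 0, 0, 1]
    - [0, -0.02, 0, 0, 0, 0, 1]
    - [0, -0.02, 0, 0, 0, 0, 1]

```text
clock: 9.55
eef_pos: [518.2, -308.1, 109.0]
eef_rot: [-3.139, 0.6, 1.575]
wrist_force: [0.9, -0.2, -2.3]
finger_gap: 15.5
finger_force: 35.0
```

>>> jog_arm:
  series:
    - [0, -0.01, 0, 0, 0, 0, 1]
    - [0, -0.01, 0, 0, 0, 0, 1]

```text
clock: 9.72
eef_pos: [518.2, -309.3, 109.0]
eef_rot: [-3.139, 0.6, 1.575]
wrist_force: [-0.8, 0.1, -2.3]
finger_gap: 15.8
finger_force: 35.0
```

>>> jog_arm:
  series:
    - [0, -0.008, 0, 0, 0, 0, 1]
    - [0, -0.008, 0, 0, 0, 0, 1]

```text
clock: 9.88
eef_pos: [518.2, -310.2, 109.1]
eef_rot: [-3.139, 0.6, 1.575]
wrist_force: [0.2, 0.7, -1.7]
finger_gap: 15.9
finger_force: 35.0
```

>>> jog_arm:
  series:
    - [0, -0.008, 0, 0, 0, 0, 1]
    - [0, -0.008, 0, 0, 0, 0, 1]

```text
clock: 10.05
eef_pos: [518.2, -311.2, 109.1]
eef_rot: [-3.139, 0.6, 1.575]
wrist_force: [-0.4, 0.3, -3.2]
finger_gap: 15.6
finger_force: 35.0
```

>>> jog_arm:
  series:
    - [0, -0.006, 0, 0, 0, 0, 1]
    - [0, -0.006, 0, 0, 0, 0, 1]

```text
clock: 10.22
eef_pos: [518.2, -311.9, 109.0]
eef_rot: [-3.139, 0.6, 1.575]
wrist_force: [0.5, 0.2, -1.7]
finger_gap: 15.5
finger_force: 35.0
```

>>> jog_arm:
  series:
    - [0, -0.006, 0, 0, 0, 0, 1]
    - [0, -0.006, 0, 0, 0, 0, 1]

```text
clock: 10.38
eef_pos: [518.2, -312.6, 109.0]
eef_rot: [-3.139, 0.6, 1.575]
wrist_force: [0.4, 0.5, -2.5]
finger_gap: 15.5
finger_force: 35.0
```

>>> jog_arm:
  series:
    - [0, -0.006, 0, 0, 0, 0, 1]
    - [0, -0.006, 0, 0, 0, 0, 1]

```text
clock: 10.55
eef_pos: [518.2, -313.3, 109.0]
eef_rot: [-3.139, 0.6, 1.575]
wrist_force: [0.2, 0.7, -1.5]
finger_gap: 15.6
finger_force: 35.0
```

>>> jog_arm:
  series:
    - [0, -0.006, 0, 0, 0, 0, 1]
    - [0, -0.006, 0, 0, 0, 0, 1]

```text
clock: 10.72
eef_pos: [518.2, -313.8, 108.9]
eef_rot: [-3.139, 0.6, 1.575]
wrist_force: [-0.8, 1.7, -0.8]
finger_gap: 16.0
finger_force: 35.0
```

>>> jog_arm:
  series:
    - [0, -0.006, 0, 0, 0, 0, 1]
    - [0, -0.006, 0, 0, 0, 0, 1]

```text
clock: 10.88
eef_pos: [518.2, -314.3, 108.8]
eef_rot: [-3.139, 0.599, 1.575]
wrist_force: [-0.1, 5.4, -1.8]
finger_gap: 15.9
finger_force: 35.0
```

Contact with the neck shows as +5 N in y at TCP y ≈ −314. Next I'll level the plate about that contact in stages.

>>> jog_arm:
  series:
    - [0, -0.02, -0.023, 0.032, 0, 0, 1]
    - [0, -0.042, -0.048, 0.064, 0, 0, 1]
    - [0, -0.042, -0.048, 0.064, 0, 0, 1]

```text
clock: 11.13
eef_pos: [518.0, -320.1, 103.0]
eef_rot: [-3.14, 0.496, 1.573]
wrist_force: [0.2, 7.6, -0.5]
finger_gap: 15.7
finger_force: 35.0
```

>>> jog_arm:
  series:
    - [0, -0.02, -0.026, 0.032, 0, 0, 1]
    - [0, -0.04, -0.053, 0.064, 0, 0, 1]
    - [0, -0.04, -0.053, 0.064, 0, 0, 1]

```text
clock: 11.38
eef_pos: [517.8, -324.8, 96.4]
eef_rot: [-3.14, 0.396, 1.573]
wrist_force: [0.4, 8.9, -2.0]
finger_gap: 15.7
finger_force: 35.0
```

>>> jog_arm:
  series:
    - [0, -0.012, -0.036, 0.032, 0, 0, 1]
    - [0, -0.028, -0.075, 0.064, 0, 0, 1]
    - [0, -0.028, -0.075, 0.064, 0, 0, 1]

```text
clock: 11.63
eef_pos: [517.9, -328.5, 87.6]
eef_rot: [-3.14, 0.297, 1.573]
wrist_force: [1.5, 6.9, 0.2]
finger_gap: 16.1
finger_force: 35.0
```

>>> jog_arm:
  series:
    - [0, -0.014, -0.036, 0.032, 0, 0, 1]
    - [0, -0.028, -0.075, 0.064, 0, 0, 1]
    - [0, -0.028, -0.075, 0.064, 0, 0, 1]

```text
clock: 11.88
eef_pos: [517.7, -331.7, 78.5]
eef_rot: [-3.14, 0.198, 1.573]
wrist_force: [1.1, 5.0, 0.9]
finger_gap: 16.0
finger_force: 35.0
```

>>> jog_arm:
  series:
    - [0, -0.011, -0.035, 0.032, 0, 0, 1]
    - [0, -0.021, -0.068, 0.062, 0, 0, 1]
    - [0, -0.021, -0.068, 0.062, 0, 0, 1]

```text
clock: 12.13
eef_pos: [517.7, -334.0, 70.3]
eef_rot: [-3.139, 0.101, 1.573]
wrist_force: [0.5, 5.2, 0.4]
finger_gap: 15.7
finger_force: 35.0
```

```bash
python3 - <<'E'
from cell import manip
from h import *
s=manip.read_state();c=manip.camera("wrist")
im=c["frame"][60:260,220:420,::-1];cv2.imwrite("pics/w5.png",cv2.resize(im,None,fx=3,fy=3,interpolation=cv2.INTER_CUBIC))
print(s["clock"],s["eef_pos"],s["eef_rot"],s["wrist_force"],s["moment"])
E
```

```text
12.1333 [ 517.65267287 -333.99957993   70.28542227] [-3.13941537  0.10088703  1.57280473] [0.45068439 5.19219858 0.36767555] [ 1.27093396 -0.25270462 -0.06279927]
```

View pics/w5.png

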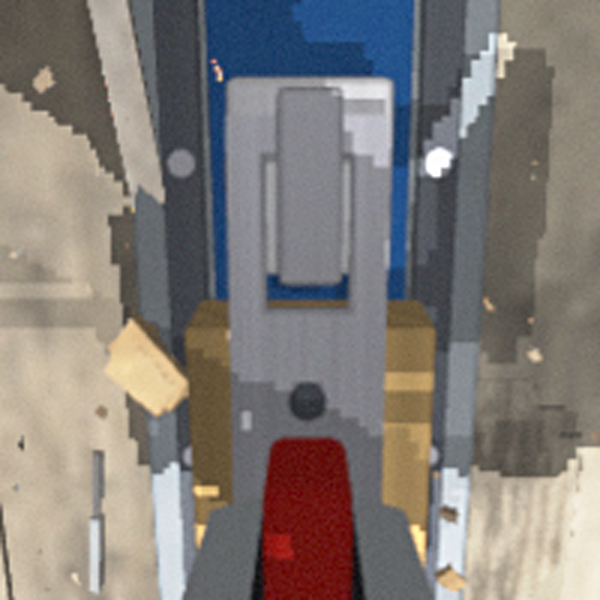

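The head (278–343, 87–285) is now above the eye (268–350, 155–308), so the plate is trapped under it and centred. I'll level nearly fully in touch with the neck, then slide 10 mm toward +y.

>>> jog_arm:
  series:
    - [0, -0.006, -0.023, 0.026, 0, 0, 1]
    - [0, -0.006, -0.023, 0.026, 0, 0, 1]
    - [0, -0.006, -0.023, 0.026, 0, 0, 1]

```text
clock: 12.43
eef_pos: [518.0, -334.4, 68.1]
eef_rot: [-3.14, 0.063, 1.574]
wrist_force: [0.2, 1.9, -1.2]
finger_gap: 15.6
finger_force: 35.0
```

>>> jog_arm:
  series:
    - [0, 0.02, 0, 0, 0, 0, 1]
    - [0, 0.04, 0, 0, 0, 0, 1]
    - [0, 0.06, 0, 0, 0, 0, 1]
    - [0, 0.08, 0, 0, 0, 0, 1]
    - [0, 0.08, 0, 0, 0, 0, 1]
    - [0, 0.08, 0, 0, 0, 0, 1]

```text
clock: 12.93
eef_pos: [518.2, -324.8, 68.1]
eef_rot: [-3.141, 0.06, 1.575]
wrist_force: [1.1, -1.0, -1.4]
finger_gap: 15.7
finger_force: 35.0
```

>>> jog_arm:
  series:
    - [0, -0.002, -0.006, 0.019, 0, 0, 1]
    - [0, -0.002, -0.006, 0.019, 0, 0, 1]

```text
clock: 13.1
eef_pos: [518.1, -325.6, 67.3]
eef_rot: [3.142, 0.029, 1.574]
wrist_force: [0.7, 0.2, -1.1]
finger_gap: 15.9
finger_force: 35.0
```

>>> jog_arm:
  series:
    - [0, 0, -0.008, 0, 0, 0, 1]
    - [0, 0, -0.016, 0, 0, 0, 1]
    - [0, 0, -0.016, 0, 0, 0, 1]

```text
clock: 13.35
eef_pos: [518.1, -325.0, 65.1]
eef_rot: [-3.141, 0.03, 1.574]
wrist_force: [0.0, 0.3, -1.5]
finger_gap: 16.0
finger_force: 35.0
```

>>> jog_arm:
  series:
    - [0, 0, -0.008, 0, 0, 0, 1]
    - [0, 0, -0.016, 0, 0, 0, 1]
    - [0, 0, -0.016, 0, 0, 0, 1]

```text
clock: 13.6
eef_pos: [518.1, -325.0, 63.2]
eef_rot: [-3.141, 0.03, 1.574]
wrist_force: [-0.1, 0.4, -2.4]
finger_gap: 15.9
finger_force: 35.0
```

No force with the hole's underside around z ≈ 50, so it is around the pin. I'll level it and lower to the seats.

>>> jog_arm:
  series:
    - [0, -0.001, -0.008, 0.01, 0, 0, 1]
    - [0, -0.003, -0.016, 0.019, 0, 0, 1]
    - [0, -0.003, -0.016, 0.019, 0, 0, 1]

```text
clock: 13.85
eef_pos: [518.1, -325.8, 61.3]
eef_rot: [-3.142, -0.001, 1.574]
wrist_force: [0.4, 0.2, -1.7]
finger_gap: 15.5
finger_force: 35.0
```

>>> jog_arm:
  series:
    - [0, 0, -0.006, 0, 0, 0, 1]
    - [0, 0, -0.012, 0, 0, 0, 1]
    - [0, 0, -0.012, 0, 0, 0, 1]

```text
clock: 14.1
eef_pos: [518.1, -325.5, 59.9]
eef_rot: [-3.141, -0.0, 1.574]
wrist_force: [-0.1, -0.2, -1.5]
finger_gap: 15.8
finger_force: 35.0
```

>>> jog_arm:
  series:
    - [0, 0, -0.006, 0, 0, 0, 1]
    - [0, 0, -0.006, 0, 0, 0, 1]

```text
clock: 14.27
eef_pos: [518.3, -325.5, 59.6]
eef_rot: [3.141, 0.0, 1.574]
wrist_force: [-0.7, 1.5, -0.3]
finger_gap: 15.6
finger_force: 35.0
```

>>> jog_arm:
  series:
    - [0, 0, -0.006, 0, 0, 0, 1]
    - [0, 0, -0.006, 0, 0, 0, 1]

```text
clock: 14.43
eef_pos: [518.3, -325.5, 59.5]
eef_rot: [3.141, 0.0, 1.574]
wrist_force: [-3.3, 3.1, 6.6]
finger_gap: 15.8
finger_force: 35.0
```

Contact at z 59.5 (59.4 expected for seated). I'll relieve the pressure and release.

>>> jog_arm:
  series:
    - [0, 0, 0.004, 0, 0, 0, 1]
    - [0, 0, 0.004, 0, 0, 0, 0.7]
    - [0, 0, 0.004, 0, 0, 0, 0.6]
    - [0, 0, 0.004, 0, 0, 0, 0.5]
    - [0, 0, 0.004, 0, 0, 0, 0.5]
    - [0, 0, 0.004, 0, 0, 0, 0.5]
    - [0, 0, 0.004, 0, 0, 0, 0.5]
    - [0, 0, 0.004, 0, 0, 0, 0.5]

```text
clock: 15.1
eef_pos: [518.2, -325.5, 59.1]
eef_rot: [-3.142, 0.0, 1.574]
wrist_force: [0.2, 0.5, 1.3]
finger_gap: 46.7
finger_force: 0.0
```

>>> jog_arm:
  series:
    - [0, 0, 0.1, 0, 0, 0, 0.5]
    - [0, 0, 0.3, 0, 0, 0, 0.3]
    - [0, 0, 0.6, 0, 0, 0, 0]
    - [0, 0, 0.9, 0, 0, 0, 0]
    - [0, 0, 1, 0, 0, 0, 0]
    - [0, 0, 1, 0, 0, 0, 0]
    - [0, 0, 1, 0, 0, 0, 0]

```text
clock: 15.68
eef_pos: [518.2, -325.5, 179.6]
eef_rot: [3.141, 0.001, 1.574]
wrist_force: [-0.2, 0.2, -0.4]
finger_gap: 83.4
finger_force: 0.0
```

```bash
python3 - <<'E'
from cell import manip
from h import *
s=manip.read_state();c=manip.camera("wrist")
pickle.dump((s,c),open("w6.pkl","wb"))
R,t=wristRt(c,s);im=c["frame"][0:300,200:440,::-1];cv2.imwrite("pics/w6.png",cv2.resize(im,None,fx=2,fy=2,interpolation=cv2.INTER_CUBIC))
print(s["clock"],s["eef_pos"],s["eef_rot"],s["wrist_force"])
# predicted seated: plate top corners z=49, pin top
sy=-262.9
P=np.array([[518+a,sy-63+b,49] for a in(-16,16) for b in(86,-80)]+[[518,sy-129,53],[518,sy-129,49]])
print(((proj(c,P,R,t)-[200,0])*2).round())
E
```

```text
15.6833 [ 518.18159258 -325.47943294  179.55883566] [3.14079946e+00 5.77409644e-04 1.57427344e+00] [-0.23926344  0.19627479 -0.37808194]
[[213. 219.]
 [216. 530.]
 [278. 219.]
 [273. 530.]
 [244. 510.]
 [244. 507.]]
```

View pics/w6.png

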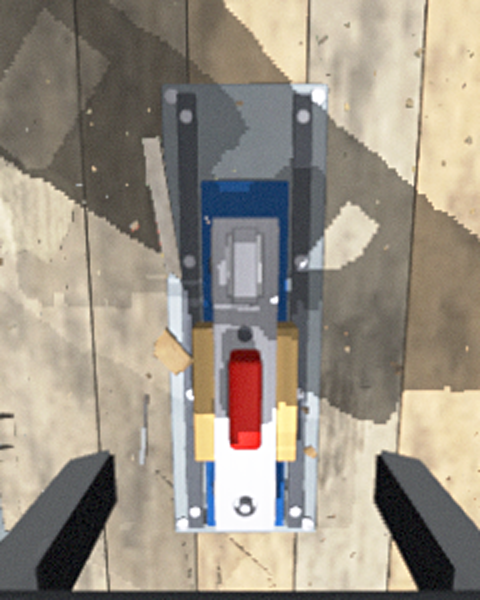

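The plate lies flat along the jig. The pin shows in the hole at (245,506), the bar head lies across the eye at (245,265), and the outline matches the seated prediction within about 2 px. Handing in.

```bash
python3 -c "
from cell import manip
print(manip.sign_off())"
```

```text
the job is handed in; nothing more can be done
None
```

The latch plate is hooked under the stud head, level and down over the dowel pin, and released lying flat; I handed the job in at about 15.7 s, with plate-to-jig contact reading no more than about 9 N and nothing else on the bench touched.

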